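# Make up two seasoning kits

## Robot

A 6-joint arm with a two-finger parallel gripper is mounted at the origin on the work surface. World frame = base frame: x ahead of the robot, y to its left, z up, the work surface at z = 0. Lengths are in m, angles in rad, forces in N, time in s.
With the tool pointing down it reaches from about 0.375 to 0.975 m from the base axis. Payload 3.8 kg.
Tool frame: the origin (TCP) lies midway between the tips of the shut fingers; the grasp point (between the pads) lies 19 mm behind it; z points along the fingers, y is the line along which they close (so a half turn about z gives the same grasp; the last joint's range is limited). The gripper opens to 88 mm and grips with 3 to 60 N. Pads are 18 mm wide; open, the fingers measure 123 mm over their backs; the gripper's body (75 mm by 187 mm) begins 45 mm behind the grasp point.
Start: joints at [1.12, 0.264, 1.604, -0, 1.274, -0.037], TCP at [0.271, 0.618, 0.212] pointing down, gripper open.
Joint ranges: [-2.63, 2.63], [-0.94, 2.18], [0.31, 2.57], [-1.31, 4.45], [0, 2.66], [-2.55, 2.55]. Speed limits (rad/s): [2.57, 2.57, 3.14, 3.14, 3.14, 3.14].

## Interface

Orientations are given as a rotation vector (axis times angle).
In Python, from cell import manip, inverse_kinematics, cams, order gives the robot as it stands. Calls block until the motion is done:
- manip.move_pose(position, orientation): joint-space move of the TCP to a pose.
- manip.move_linear(position, rate=0.15, rot=None): straight line of the TCP; rot=None keeps the orientation; rate is the mean speed in m/s.
- manip.set_joints(angles): joint-space move.
- manip.set_gripper(opening, force=None): finger opening in m; force is the grip in N (None keeps the last); returns when the fingers have stopped.
- manip.dwell(seconds).
- inverse_kinematics(position, orientation): joint angles nearest the present ones, or None.
- manip.state(): the state.
- cams.capture(name): name is "scene" or "top"; returns a dict with "image" (384x512x3 uint8, blue, green, red), "z_map" (384x512 float32, m along the optical axis (not along the pixel's ray), 0 where there is no reading), "intrinsics" (3x3 intrinsics, pixels), "position" and "orientation" of the camera in the world. Camera axes: x right, y down, z forward; pixel columns grow to the right and rows downward; lengths in m; the calibration is good to about 2 mm. A picture is of the moment at which its call begins.
A pose or a line that the arm cannot do raises manip.IKError and nothing moves.
- order.close_job(): hands the job in, once; it reports no verdict.
The state is a dict: "clock": time; "joint_pos": joint angles; "joint_velocities": joint speeds; "tau": joint torques, N m; "tool_pos": TCP position; "tcp_rot": TCP orientation; "contact_force": force on the tool from outside, world axes, zero at the start; "moment": the same for the moment, N m; "gripper_width": finger opening in m.
Only numpy, scipy, OpenCV 4.12 (cv2) and the standard library are available. Lean on these libraries where they do the work, as an engineer would, in place of code of your own. Each camera call takes 0.05 s, during which the arm holds its last target. There are 200 camera calls.

## Task

Make up two seasoning kits from the things on the ledge. In the oblong tray, stand the green pinch bowl in the wide compartment and the tall round shaker in the narrow one; in the round tray, stand the squat round shaker and the square shaker, one in each half, whichever way round. Everything is to stand upright and flat on its tray's floor, set down rather than dropped or tipped over; leave the mini shaker and the mortar where they are.

Things in the scene. Friction and masses are not known exactly. Their poses are not given: they have to be found in the camera images.
- tall_mid (a point): The tall round shaker: clear acrylic with a flat steel twist cap, 42 mm in diameter, 112 mm high, straight-sided. Starts upright on the turntable's upper tier. This point is its centre, half-way up; z points up out of its cap.
- squat_mid (a point): The wide, squat round shaker: clear acrylic with a flat steel twist cap, 56 mm in diameter, 62 mm high, straight-sided. Starts upright on the turntable's upper tier. This point is its centre, half-way up; z points up out of its cap.
- square_mid (a point): The square shaker: clear acrylic with a square steel cap, 42 by 42 mm, 84 mm high; x and y are square to its flat sides. Starts upright on the turntable's upper tier. This point is its centre, half-way up; z points up out of its cap.
- mini_mid (a point): The mini round shaker, smallest of the four: 32 mm in diameter, 56 mm high. Not needed; it stays on the turntable's upper tier. This point is its centre, half-way up; z points up out of its cap.
- bowl_mid (a point): The green ceramic pinch bowl, open at the top, 40 mm high, 62 mm across the rim (60 mm at 14 mm up, 44 mm at the foot), wall 4 mm. Starts on the ledge. This point is on its axis, half-way up (20 mm over its foot); z points up.
- turntable: Two-tier black plastic turntable, 224 mm in diameter, fixed: it neither turns nor shifts. Origin at the centre of its underside. The four shakers stand about 70 mm from its axis, on the upper tier's floor, 100 mm over the ledge; a lip 6 mm high and 4 mm thick runs round that floor.
- mortar: Olive wood mortar with its pestle leaning in it, one loose piece, 92 mm in diameter, 72 mm high, pestle end up to 135 mm high and 48 mm from the axis, towards x. Origin at the centre of its underside, on the ledge. Not needed; leave it where it is.
- oblong_tray: Oblong light wood tray, 173 mm (along its x) by 110 mm (along its y), fixed. Origin at the centre of its underside, z up. Floor 4 mm thick; rims and the divider are 5 mm thick and 10 mm high in all, so 6 mm above the floor. The divider, across the tray at x = +17 mm, leaves a wide compartment (96 by 100 mm, centre at x = -33.5 mm, y = 0) and a narrow one (62 by 100 mm, centre at x = +50.5 mm, y = 0).
- round_tray: Round light wood tray, 180 mm in diameter, fixed. Origin at the centre of its underside, z up. Floor 4 mm thick; the rim and a divider are 5 mm thick and 10 mm high in all, so 6 mm above the floor. The divider runs across the middle along x and leaves two equal halves (radius 85 mm inside), one on the +y side and one on the -y side.

How it is judged:
At the end, for the whole second after the job is handed in: Bowl in the oblong tray's wide compartment, tall shaker in its narrow one; squat and square shakers in the round tray, one in each half. Each wholly inside, on the tray floor (height within 4 mm, tilt under 0.1 rad) and at rest (under 0.02 m/s, 0.2 rad/s) (z of bowl_mid in the frame of oblong_tray between 0.02 and 0.028 m and angle between each of bowl_mid, tall_mid, squat_mid, square_mid's own z axis and vertical below 0.1 rad and linear speed of each of bowl, tall, squat, square below 0.02 m/s and angular speed of each of bowl, tall, squat, square below 0.2 rad/s and x of bowl_mid in the frame of oblong_tray between -0.068 and 0.001 m and y of bowl_mid in the frame of oblong_tray between -0.036 and 0.036 m and z of tall_mid in the frame of oblong_tray between 0.056 and 0.064 m and x of tall_mid in the frame of oblong_tray between 0.034 and 0.067 m and y of tall_mid in the frame of oblong_tray between -0.036 and 0.036 m and z of squat_mid in the frame of round_tray between 0.031 and 0.039 m and horizontal distance between each of squat_mid, square_mid and round_tray below 0.07 m and z of square_mid in the frame of round_tray between 0.042 and 0.05 m and ((y of squat_mid in the frame of round_tray above 0.02 m and y of square_mid in the frame of round_tray below -0.015 m) or (y of squat_mid in the frame of round_tray below -0.02 m and y of square_mid in the frame of round_tray above 0.015 m))); the robot touches nothing.
It fails at once if the mini shaker or the mortar was shifted more than 20 mm or knocked over (distance of any of mini_mid, mortar from where it was at the start of the episode above 0.02 m or angle between mini_mid's own z axis and vertical above 0.5 rad).
It fails at once if one of the kit's things was tipped over (more than 45 degrees) (angle between any of bowl_mid, tall_mid, squat_mid, square_mid's own z axis and vertical above 0.8 rad).
It fails at once if one of the kit's things was dropped or thrown (moving faster than 0.8 m/s out of the fingers) ((linear speed of bowl above 0.8 m/s and contact force between the fingers and bowl below 0.05 N) or (linear speed of tall above 0.8 m/s and contact force between the fingers and tall below 0.05 N) or (linear speed of squat above 0.8 m/s and contact force between the fingers and squat below 0.05 N) or (linear speed of square above 0.8 m/s and contact force between the fingers and square below 0.05 N)).
It also fails if it takes over 112 s, if anything falls off the work surface, if the arm or the gripper's body presses on something with over 40 N, if the wrist force passes 120 N, or if a joint passes its speed limit or range.

## Working session

There is one attempt and no reset: what is moved stays moved. The work goes in short steps, each a Python script; the robot and the scene stay as the last script left them, time stands still between calls to the robot, and variables do not carry over. Pictures are saved under pics/ and viewed, on a budget of 14 in all, crops included, one or two more only if the job needs it, and the job is handed in when it is done.

```bash
ls; mkdir -p pics; python3 - <<'E'
from cell import manip,cams
import cv2,numpy as np
for n in("scene","top"):
    c=cams.capture(n); cv2.imwrite(f"pics/{n}0.png",c["image"]); np.savez(f"{n}0.npz",**c)
    print(n,c["position"],c["orientation"],c["intrinsics"],(c["z_map"]>0).mean())
print(manip.state())
E
```

```text
pics
scene [ 0.80126844 -0.44262899  0.94656022] [-2.49208988 -0.76678423  0.19896863] [[459.97481032   0.         258.8266552 ]
 [  0.         459.97481032 182.11991833]
 [  0.           0.           1.        ]] 0.995758056640625
top [0.47474139 0.01102261 0.94700032] [-2.18343341  2.22770548 -0.10120637] [[360.47302879   0.         254.5681159 ]
 [  0.         360.47302879 191.63441721]
 [  0.           0.           1.        ]] 0.9961751302083334
{'clock': 0.1, 'joint_pos': array([ 1.12008003e+00,  2.64662578e-01,  1.60522600e+00,  1.47591691e-05,
        1.27368587e+00, -3.69177995e-02]), 'joint_velocities': array([-0.00210635, -0.00241953, -0.00200789, -0.00032142,  0.00070975,
        0.00061221]), 'tau': array([ 9.34542149e-04, -5.03613567e+01, -3.58072865e+01,  7.31859519e-02,
        2.33113405e-02, -3.17023182e-05]), 'tool_pos': array([0.27111953, 0.61740821, 0.21042899]), 'tcp_rot': array([-6.45270939e-01, -3.07410620e+00,  3.01510303e-03]), 'contact_force': array([ 0.14498304, -0.68158978, -0.09197833]), 'moment': array([-0.0077173 , -0.02022042,  0.02208004]), 'gripper_width': 0.08810647793946522}
```

```bash
sleep 3; ls pics
```

```text
scene0.png
top0.png
```

View pics/scene0.png

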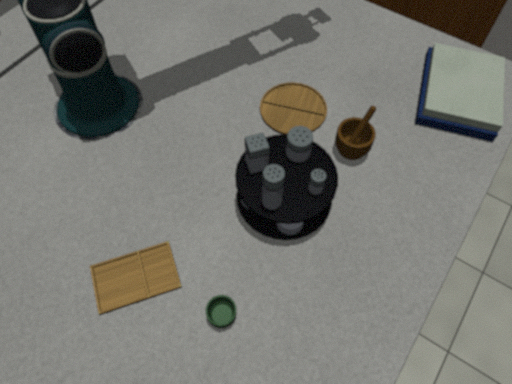

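View pics/top0.png

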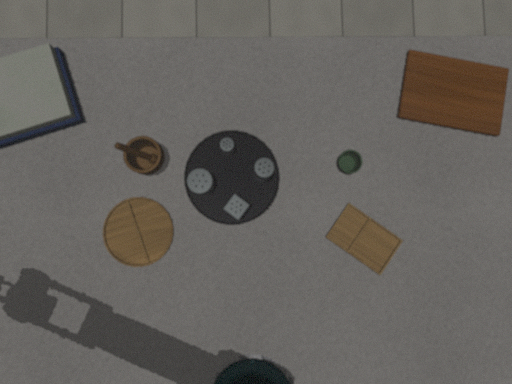

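The scene view shows the shakers on the turntable: square (257,150), squat (299,143), tall (273,183), mini (317,180). The bowl is at (221,311), the oblong tray at (136,277) with its divider at about (143,270), and the round tray at (293,108). In the top view the caps are: squat (200,181), tall (264,168), square (236,207), mini (227,144). There the bowl is at (348,161), the oblong tray at (363,238), the round tray at (139,231) and the mortar at (142,155).

```bash
cat > h.py <<'E'
import numpy as np,cv2
from scipy.spatial.transform import Rotation as R
def rays(c,uv):
    uv=np.atleast_2d(uv).astype(float)
    d=np.c_[uv,np.ones(len(uv))]@np.linalg.inv(c["intrinsics"]).T
    return d@R.from_rotvec(c["orientation"]).as_matrix().T
def plane(c,uv,z):
    d=rays(c,uv); p=c["position"]; return p+d*((z-p[2])/d[:,2])[:,None]
def cloud(c):
    v,u=np.mgrid[:384,:512]; z=c["z_map"]
    P=c["position"]+rays(c,np.c_[u.ravel(),v.ravel()])*z.ravel()[:,None]
    return P.reshape(384,512,3)
E
python3 - <<'E'
from h import *
caps=dict(tall=(.212,(264,168),(273,173)),squat=(.162,(200,181),(299,136)),square=(.184,(236,207),(257,142)),mini=(.156,(227,144),(318,175)))
np.set_printoptions(precision=4,suppress=True)
for k,n in enumerate(("top","scene")):
    c=dict(np.load(n+"0.npz")); P=cloud(c); im=c["image"]; hsv=cv2.cvtColor(im,cv2.COLOR_BGR2HSV)
    print(n,"floor z",np.median(P[...,2]))
    for s,v in caps.items():
        u=v[1+k]
        # cap: depth-height mask around seed
        m=((abs(P[...,2]-v[0])<.008)).astype(np.uint8)
        m2=np.zeros_like(m); cv2.circle(m2,u,26,1,-1); m&=m2
        nn,l,st,ce=cv2.connectedComponentsWithStats(m)
        if nn<2: print(s,"none",P[u[1],u[0]]);continue
        i=1+np.argmax(st[1:,4]); cnt=cv2.findContours((l==i).astype(np.uint8),0,1)[0][0][:,0]
        w=plane(c,cnt,v[0])[:,:2].astype(np.float32); r=cv2.minAreaRect(w); (ec,er)=cv2.minEnclosingCircle(w)
        print(s,st[i],"zmed",np.median(P[l==i][:,2]),"rayc",plane(c,ce[i],v[0])[0,:2],"circ",np.array(ec),er,"rect",np.round(r[1],4),r[2])
    wood=((hsv[...,0]>8)&(hsv[...,0]<28)&(hsv[...,1]>70)).astype(np.uint8)
    wood=cv2.morphologyEx(wood,cv2.MORPH_CLOSE,np.ones((5,5)))
    green=((hsv[...,0]>45)&(hsv[...,0]<85)&(hsv[...,1]>50)).astype(np.uint8)
    for nm,m,z in(("wood",wood,.01),("green",green,.04)):
        for ct in cv2.findContours(m,0,1)[0]:
            if cv2.contourArea(ct)<150: continue
            w=plane(c,ct[:,0],z)[:,:2].astype(np.float32); r=cv2.minAreaRect(w); e=cv2.minEnclosingCircle(w)
            print(nm,ct[:,0].mean(0),"rect",np.round(r[0],4),np.round(r[1],4),round(r[2],2),"circ",np.round(e[0],4),round(e[1],4))
    # black turntable rim from height ~ .1
    m=((abs(P[...,2]-.103)<.008)).astype(np.uint8)
    ct=max(cv2.findContours(m,0,1)[0],key=cv2.contourArea); print("turn",cv2.minEnclosingCircle(plane(c,ct[:,0],.106)[:,:2].astype(np.float32)))
c=dict(np.load("top0.npz")); im=c["image"]
a=cv2.resize(im[190:285,90:190],None,fx=4,fy=4,interpolation=2);b=cv2.resize(im[190:285,315:415],None,fx=4,fy=4,interpolation=2)
cv2.imwrite("pics/trays.png",np.clip(np.hstack([a,b])*1.5,0,255).astype(np.uint8))
E
```

```text
top floor z -1.994627022500195e-05
tall [254 158  20  20 315] zmed 0.21152676806096948 rayc [ 0.5687 -0.0321] circ [ 0.5685 -0.0319] 0.02081918530166149 rect [0.0391 0.0393] 88.97501373291016
squat [187 168  26  26 512] zmed 0.16157636906488876 rayc [0.5488 0.1059] circ [0.5485 0.1056] 0.02805166319012642 rect [0.0542 0.0547] 89.2064208984375
square [223 194  26  26 391] zmed 0.18353490006162265 rayc [0.4906 0.027 ] circ [0.4902 0.0272] 0.027033433318138123 rect [0.0415 0.0418] 51.98191452026367
mini [220 137  14  15 164] zmed 0.15526055970172709 rayc [0.6288 0.0459] circ [0.6287 0.0457] 0.01624622382223606 rect [0.0287 0.0313] 89.10355377197266
wood [363.711  238.5145] rect [ 0.4037 -0.3016] [0.1723 0.1082] 54.05 circ [ 0.4026 -0.3008] 0.099
wood [137.7231 231.4205] rect [0.4357 0.2825] [0.1747 0.1763] 44.29 circ [0.4351 0.2827] 0.0892
wood [140.2143 154.254 ] rect [0.6362 0.2716] [0.1137 0.0964] 31.58 circ [0.6335 0.2818] 0.0646
wood [453.1793  92.5015] rect [ 0.7887 -0.5602] [0.2813 0.1911] 78.39 circ [ 0.7906 -0.5611] 0.1664
green [347.7848 161.8608] rect [ 0.6001 -0.2564] [0.045
[... 724 characters left out ...]
4027252 rect [0.0332 0.0315] 82.12884521484375
wood [133.84  277.196] rect [ 0.4048 -0.3036] [0.1721 0.1111] 54.03 circ [ 0.4044 -0.3039] 0.1003
wood [357.1844 132.8865] rect [0.6096 0.3069] [0.0943 0.1807] 24.45 circ [0.6189 0.3128] 0.0938
wood [292.375  108.3011] rect [0.4347 0.282 ] [0.1768 0.1753] 50.57 circ [0.4375 0.2745] 0.096
wood [71.6014 57.2973] rect [-0.1815  0.075 ] [0.0886 0.0889] 28.11 circ [-0.188   0.0772] 0.0548
wood [441.1342  12.2785] rect [0.639  0.8313] [0.4404 0.2084] 34.93 circ [0.5814 0.9138] 0.2203
green [220.5172 311.4253] rect [ 0.6056 -0.2667] [0.0564 0.0621] 49.75 circ [ 0.6062 -0.266 ] 0.0317
turn ((0.5616326928138733, 0.03309044614434242), 0.11373493820428848)
```

View pics/trays.png

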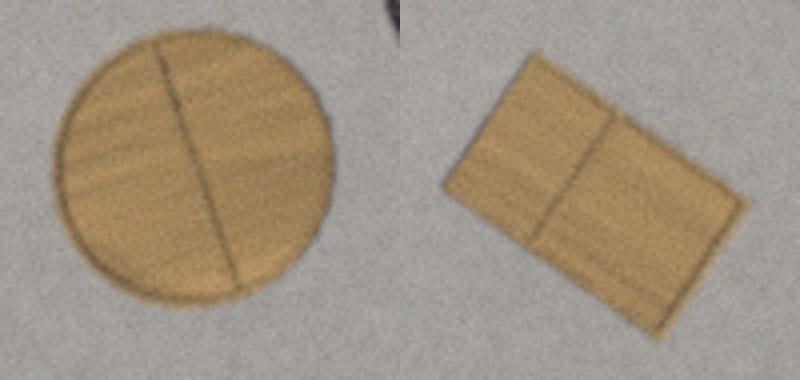

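The round tray's divider runs from crop (155,42) to (238,288). The oblong tray's divider runs from (612,118) to (536,238), so the narrow compartment is at the upper left (tray +x at about 54°). One last refinement for the bowl and the divider, then I pick up the bowl.

```bash
cat >> h.py <<'E'
from cell import manip,cams,inverse_kinematics
def down(yaw):  # tool z down, tool y (closing line) at world angle yaw
    y=np.array([np.cos(yaw),np.sin(yaw),0]); z=np.array([0,0,-1.]); return R.from_matrix(np.c_[np.cross(y,z),y,z]).as_rotvec()
def best(p,yaw):
    "of the two equivalent yaws, the one that moves/uses joint 6 least"
    o=[]
    for w in(yaw,yaw+np.pi):
        q=inverse_kinematics(p,down(w))
        if q is not None:o.append((abs(q[5]),w,np.round(q,2)))
    return min(o,key=lambda t:t[0])
def F(tag):
    s=manip.state(); print(tag,"t",round(s["clock"],1),"tcp",np.round(s["tool_pos"],4),"F",np.round(s["contact_force"],1),"w",round(s["gripper_width"],4))
def pick(xy,yaw,zg,hi,opening,force,zhi):
    "zg, hi: TCP heights"
    p=[*xy,hi]; w=best(p,yaw)[1]; manip.set_gripper(opening); manip.move_pose(p,down(w)); F("above")
    manip.move_linear([*xy,zg+.02],.2); manip.move_linear([*xy,zg],.06); F("at")
    manip.set_gripper(.0,force); F("gripped"); manip.move_linear([*xy,zg+.02],.05);manip.move_linear([*xy,zhi],.2); F("lifted")
def place(xy,yaw,z,hi,opening):
    p=[*xy,hi]; w=best(p,yaw)[1]; manip.move_pose(p,down(w)); F("over")
    manip.move_linear([*xy,z+.02],.2); manip.move_linear([*xy,z+.002],.04); F("near"); manip.move_linear([*xy,z],.02); F("down")
    manip.set_gripper(opening); manip.dwell(.2); F("open"); manip.move_linear([*xy,z+.03],.08); manip.move_linear([*xy,hi],.25)
E
python3 - <<'E'
from h import *
np.set_printoptions(precision=4,suppress=True)
for n,s in(("top",(348,161)),("scene",(221,310))):
    c=dict(np.load(n+"0.npz"));P=cloud(c);m=np.zeros((384,512),np.uint8);cv2.circle(m,s,28,1,-1)
    for z0,z in((.034,.04),(.03,.04)):
        mm=m*(P[...,2]>z0); ct=np.argwhere(mm)[:,::-1]; w=plane(c,ct,z)[:,:2].astype(np.float32)
        print(n,len(ct),cv2.minEnclosingCircle(w),cv2.minAreaRect(w)[:2],P[...,2][mm>0].max())
    if n=="top":
        a=plane(c,[[90+155/4,190+42/4],[90+238/4,190+288/4]],.01); d=a[0]-a[1]; print("div",np.degrees(np.arctan2(d[1],d[0])),a.mean(0))
E
```

```text
top 128 ((0.5916454195976257, -0.2666725516319275), 0.05784734711050987) ((0.5964303016662598, -0.2661837637424469), (0.07292541116476059, 0.1071256548166275)) 0.9470003161359885
top 152 ((0.5916454195976257, -0.2666725516319275), 0.05784734711050987) ((0.5965024828910828, -0.2660641372203827), (0.07320486009120941, 0.1071256548166275)) 0.9470003161359885
div 18.341338099412443 [0.4355 0.2793 0.01  ]
scene 232 ((0.5991573929786682, -0.2718292772769928), 0.051366470754146576) ((0.6047232151031494, -0.2681991755962372), (0.06962712854146957, 0.08686552196741104)) 0.9465602189788174
scene 261 ((0.5991573929786682, -0.2718292772769928), 0.051366470754146576) ((0.6047232151031494, -0.2681991755962372), (0.06962712854146957, 0.08686552196741104)) 0.9465602189788174
```

```bash
python3 - <<'E'
from h import *
C=[]
for n,s in(("top",(348,161)),("scene",(221,310))):
    c=dict(np.load(n+"0.npz"));P=cloud(c);m=np.zeros((384,512),np.uint8);cv2.circle(m,s,26,1,-1)
    m*=(P[...,2]>.03)&(P[...,2]<.06)
    ct=np.argwhere(m)[:,::-1]; e=cv2.minEnclosingCircle(plane(c,ct,.04)[:,:2].astype(np.float32)); print(n,e); C.append(e)
b=np.mean([e[0] for e in C],0)
assert all(.026<e[1]<.037 for e in C)
yw=np.radians(54.04); print(b)
Y=yw+np.pi/2; p=[*b,.15]; t=[.3846,-.3297]
print(best(p,Y),best([*t,.15],Y))
pick(b,Y,.009,.15,.088,15,.13)
place(t,Y,.004+.009,.13,.088)
c=cams.capture("top");cv2.imwrite("pics/bowl1.png",cv2.resize(np.clip(c["image"][120:300,290:430]*1.5,0,255).astype(np.uint8),None,fx=3,fy=3))
E
```

```text
top ((0.6026767492294312, -0.26286691427230835), 0.031774651259183884)
scene ((0.6049214601516724, -0.26574912667274475), 0.0320054329931736)
[ 0.6037991  -0.26430802]
(np.float64(0.17722019942533773), np.float64(5.655564908162425), array([-0.45,  0.28,  1.7 , -0.  ,  1.16,  0.18])) (np.float64(0.13024345418935868), np.float64(5.655564908162425), array([-0.76, -0.01,  2.03, -0.  ,  1.12, -0.13]))
above t 3.6 tcp [ 0.6042 -0.2635  0.1501] F [-0.5 -0.1  0.3] w 0.0877
at t 4.9 tcp [ 0.6034 -0.2641  0.0085] F [-0.8  0.   1.1] w 0.0882
gripped t 5.4 tcp [ 0.604  -0.2644  0.0093] F [-0.5  0.2  1.6] w 0.0604
lifted t 6.6 tcp [ 0.6031 -0.264   0.1291] F [-0.2 -0.4 -1.7] w 0.0602
over t 7.5 tcp [ 0.3854 -0.3298  0.1298] F [ 0.4 -0.4 -0.1] w 0.06
near t 8.7 tcp [ 0.3844 -0.3296  0.0148] F [-0.2 -0.3  0.4] w 0.0605
down t 9.0 tcp [ 0.3849 -0.33    0.0133] F [ 0.9 -0.1 -0.8] w 0.0603
open t 9.8 tcp [ 0.3846 -0.3297  0.013 ] F [0.8 0.1 0.1] w 0.0882
```

The first joint-space move swept across the turntable side quite low, so I'm checking the whole scene.

```bash
python3 - <<'E'
from h import *
c=cams.capture("top");cv2.imwrite("pics/top1.png",np.clip(cv2.resize(c["image"],(768,576))*1.4,0,255).astype(np.uint8)); np.savez("top1.npz",**c)
a=np.load("top0.npz")
for n,u in dict(tall=(264,168),squat=(200,181),square=(236,207),mini=(227,144),mort=(142,165)).items(): print(n,np.round([x["z_map"][u[1]-2:u[1]+3,u[0]-2:u[0]+3].mean() for x in(a,c)],4))
E
```

```text
tall [0.7404 0.7404]
squat [0.7852 0.7851]
square [0.762  0.7613]
mini [0.798  0.7973]
mort [0.9326 0.9322]
```

View pics/top1.png

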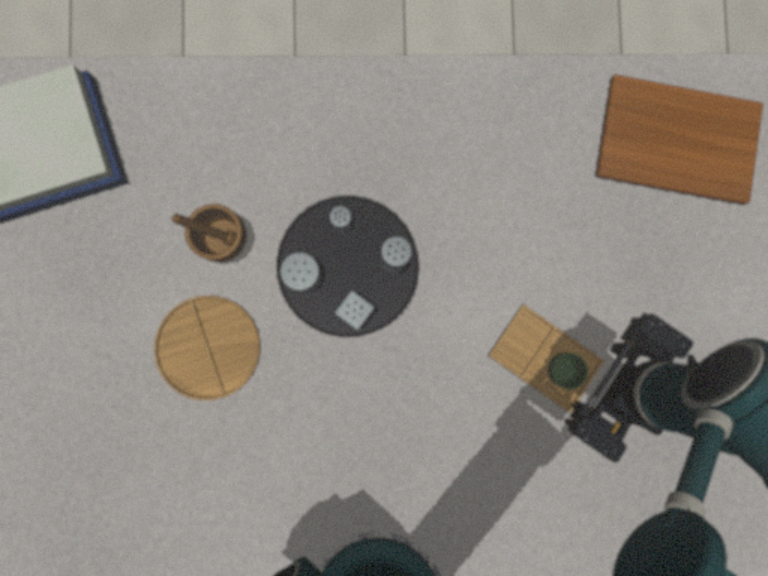

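Nothing was disturbed: caps and mortar are unchanged, and the bowl stands in the wide compartment at (567,370). Next is the tall shaker, with high transits from here on.

```bash
python3 - <<'E'
from h import *
s=manip.state()["tool_pos"]; manip.move_linear([s[0],s[1],.30],.25)
Y=np.radians(144.04)
pick([.5697,-.0343],np.radians(-83.5),.156,.30,.08,20,.30)
place([.4339,-.2617],Y,.061,.30,.08)
c=cams.capture("top");np.savez("top2.npz",**c);cv2.imwrite("pics/top2.png",np.clip(cv2.resize(c["image"][100:320,150:480],None,fx=2,fy=2)*1.4,0,255).astype(np.uint8))
E
```

```text
above t 13.4 tcp [ 0.5696 -0.0348  0.3   ] F [ 0.8 -0.7  0.5] w 0.0797
at t 14.6 tcp [ 0.5693 -0.0342  0.1555] F [ 0.8  0.6 -0.6] w 0.0801
gripped t 15.3 tcp [ 0.5698 -0.0343  0.1561] F [0.6 0.3 0.3] w 0.0415
lifted t 16.6 tcp [ 0.5689 -0.0342  0.2985] F [-1.  -0.8 -1.1] w 0.0415
over t 17.8 tcp [ 0.4338 -0.2612  0.299 ] F [ 0.1  0.1 -1.4] w 0.0415
near t 19.7 tcp [ 0.4337 -0.2616  0.0627] F [-0.1  0.8 -1.6] w 0.0415
down t 19.9 tcp [ 0.4339 -0.2617  0.061 ] F [ 0.4  0.7 -1. ] w 0.0413
open t 20.8 tcp [ 0.4339 -0.2617  0.061 ] F [0.6 1.  1.1] w 0.08
```

View pics/top2.png

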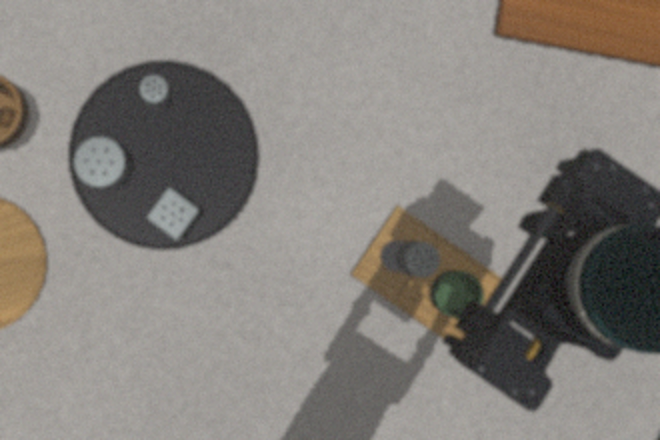

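The tall shaker stands in the narrow compartment (cap at (421,258)) and the bowl is fine. Next come the square and squat shakers.

```bash
python3 - <<'E'
from h import *
a=np.radians(18.34); T=np.array([.435,.2822]); u=np.array([-np.sin(a),np.cos(a)])
s=manip.state()["tool_pos"]; manip.move_linear([s[0],s[1],.32],.25)
pick([.4914,.0246],np.radians(-38.1),.136,.32,.07,20,.30)
place(T-.042*u,a,.041,.28,.07)
F("--squat")
pick([.5495,.1037],np.radians(100),.123,.28,.084,20,.28)
place(T+.044*u,a,.028,.28,.08)
manip.move_pose([.40,-.0,.40],down(np.pi/2)); manip.dwell(.5); F("end")
for n in("top","scene"):
    c=cams.capture(n);np.savez(n+"3.npz",**c);cv2.imwrite(f"pics/{n}3.png",np.clip(cv2.resize(c["image"],(768,576))*1.4,0,255).astype(np.uint8))
E
```

```text
above t 24.1 tcp [0.4914 0.0239 0.32  ] F [-0.1 -0.   0.5] w 0.0701
at t 25.6 tcp [0.491  0.0247 0.1355] F [-0.4 -1.2 -0. ] w 0.07
gripped t 26.1 tcp [0.4915 0.0246 0.1362] F [-0.3  0.4  0.7] w 0.0421
lifted t 27.5 tcp [0.4906 0.0246 0.2984] F [ 0.2 -0.4 -1.5] w 0.0421
over t 28.4 tcp [0.448  0.2416 0.2791] F [-0.2  0.2 -0.8] w 0.0418
near t 30.3 tcp [0.4479 0.2422 0.0427] F [ 0.1 -0.6 -1.2] w 0.0421
down t 30.5 tcp [0.4482 0.2423 0.041 ] F [ 0.   0.3 -1.6] w 0.0419
open t 31.3 tcp [0.4482 0.2423 0.041 ] F [ 0.3  0.2 -0.4] w 0.0701
--squat t 32.8 tcp [0.4472 0.2419 0.278 ] F [-1.1 -0.   0.1] w 0.07
above t 34.5 tcp [0.5494 0.1039 0.28  ] F [0.1 0.9 0.2] w 0.084
at t 35.8 tcp [0.5491 0.1036 0.1225] F [ 0.2 -0.2  0.9] w 0.0839
gripped t 36.3 tcp [0.5497 0.1038 0.1233] F [0.4 0.9 1.1] w 0.0553
lifted t 37.7 tcp [0.5487 0.1036 0.2785] F [-0.4 -0.2 -2. ] w 0.0554
over t 38.9 tcp [0.4211 0.3234 0.279 ] F [ 1.  -0.3 -1.4] w 0.0552
near t 40.8 tcp [0.4209 0.3238 0.0297] F [ 0.8 -0.1  0.3] w 0.0556
down t 41.0 tcp [0.4212 0.324  0.028 ] F [ 0.7 -1.  -1.9] w 0.0558
open t 41.8 tcp [0.4211 0.3239 0.028 ] F [ 0.2 -0.7 -0.7] w 0.08
end t 45.5 tcp [4.e-01 1.e-04 4.e-01] F [-0.6  0.1 -0.3] w 0.0798
```

View pics/top3.png

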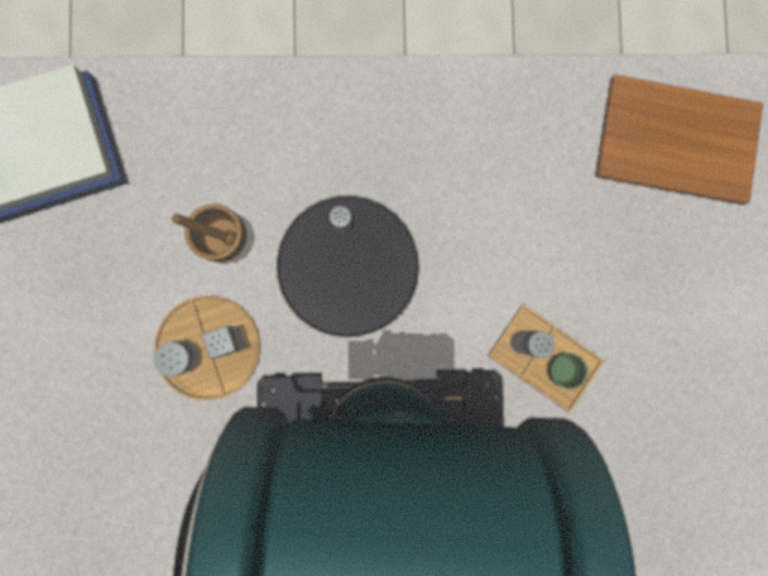

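View pics/scene3.png

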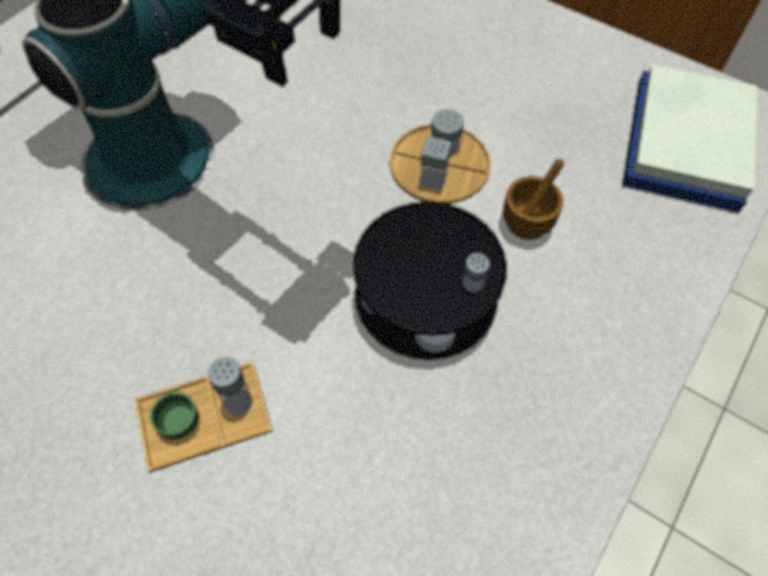

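All four stand in their compartments. In the top view the caps are at squat (173,358), square (219,341), tall (541,344), with the bowl at (567,370). The mini shaker and mortar look unmoved. I'm checking this numerically.

```bash
python3 - <<'E'
from h import *
ob=(np.array([.4043,-.3026]),54.04); rt=(np.array([.435,.2822]),18.34)
S=dict(bowl=(.044,ob,(378,247),(117,277)),tall=(.116,ob,(361,229),(151,250)),squat=(.066,rt,(115,239),(298,80)),square=(.088,rt,(146,227),(291,100)),mini=(.156,None,(227,144),(318,175)))
for k,n in enumerate(("top","scene")):
    c=dict(np.load(n+"3.npz"));P=cloud(c)
    for s,v in S.items():
        m=np.zeros((384,512),np.uint8);cv2.circle(m,v[2+k],22,1,-1);m*=abs(P[...,2]-v[0])<.008
        nn,l,st,ce=cv2.connectedComponentsWithStats(m)
        if nn<2:print(n,s,"none");continue
        i=1+np.argmax(st[1:,4]);m=l==i
        q=plane(c,np.argwhere(m)[:,::-1],v[0])[:,:2]; e=cv2.minEnclosingCircle(q.astype(np.float32)); xy=np.array(e[0])
        Q=P[m]; A=np.linalg.lstsq(np.c_[Q[:,:2]-Q[:,:2].mean(0),np.ones(len(Q))],Q[:,2],rcond=None)[0]
        loc=""
        if v[1]: a=np.radians(v[1][1]);d=xy-v[1][0];loc=np.round([d@[np.cos(a),np.sin(a)],d@[-np.sin(a),np.cos(a)]],4)
        print(n,s,np.round(xy,4),"r",round(e[1],4),"ztop",round(np.median(Q[:,2]),4),"want",v[0],"tilt",np.round(A[:2],3),"tray",loc)
E
```

```text
top bowl [ 0.3842 -0.3278] r 0.0318 ztop 0.0434 want 0.044 tilt [-0.004  0.002] tray [-0.0322  0.0015]
top tall [ 0.4326 -0.2584] r 0.0216 ztop 0.1157 want 0.116 tilt [ 0.015 -0.037] tray [0.0524 0.003 ]
top squat [0.4204 0.323 ] r 0.0288 ztop 0.0659 want 0.066 tilt [-0.002  0.013] tray [-0.0011  0.0433]
top square [0.4469 0.242 ] r 0.028 ztop 0.0876 want 0.088 tilt [-0.002  0.014] tray [-0.0013 -0.0419]
top mini [0.6287 0.0455] r 0.0162 ztop 0.1556 want 0.156 tilt [ 0.045 -0.025] tray 
scene bowl [ 0.3851 -0.3312] r 0.032 ztop 0.0428 want 0.044 tilt [ 0.006 -0.008] tray [-0.0344 -0.0013]
scene tall [ 0.4348 -0.2623] r 0.0225 ztop 0.1155 want 0.116 tilt [-0.036  0.02 ] tray [ 0.0506 -0.0011]
scene squat [0.4213 0.3188] r 0.0308 ztop 0.0652 want 0.066 tilt [-0.028  0.029] tray [-0.0015  0.039 ]
scene square [0.4483 0.2375] r 0.0293 ztop 0.0868 want 0.088 tilt [-0.016  0.038] tray [-0.0015 -0.0466]
scene mini [0.6308 0.0425] r 0.0174 ztop 0.1553 want 0.156 tilt [0.007 0.064] tray
```

All within limits; handing in.

```bash
python3 -c "
from cell import order;print(order.close_job())"
```

```text
the job is handed in; nothing more can be done
None
```

Both kits are made up and the job is handed in, at about 46 s of the 112 s allowed; it gave no verdict. The bowl is in the wide compartment, the tall shaker in the narrow one, and the squat and square shakers are in opposite halves of the round tray.

**Last checks, from both cameras:**

| Thing | Position in its tray's frame (mm) | Top height against expected |
|---|---|---|
| Bowl | x about -33, y about 0 | within 1.2 mm |
| Tall shaker | x about +51, y about +1 | within 0.5 mm |
| Squat shaker | about +41 from the divider | within 0.8 mm |
| Square shaker | about -44 from the divider | within 1.2 mm |

- **Tilt:** the fitted tilts of the four placed things came to at most about 0.04 rad, which is mostly noise in the depth readings.
- **Left alone:** the mini shaker measured within 1 mm of its start. I checked the mortar only by eye in the last pictures, where it looks unmoved.

**What disagreed or went less than ideally:**
- The two cameras differ by 2–5 mm sideways. I used the average for grasping, and every placing is within limits by either camera.
- My first move crossed from the left side to the bowl low enough to have risked touching the shakers. A check straight afterwards showed nothing disturbed, and I moved higher from then on.

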